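# Ballast a microscope isolation platform to its float mark

## Robot

A 6-joint arm with a two-finger parallel gripper is mounted at the origin on the work surface. World frame = base frame: x ahead of the robot, y to its left, z up, the work surface at z = 0. Lengths are in m, angles in rad, forces in N, time in s.
With the tool pointing down it reaches from about 0.35 to 0.775 m from the base axis. Payload 5.5 kg.
Tool frame: the origin (TCP) lies on the centre line of the jaws, within the pads' length; the fingertips stand 11 mm ahead of it and the grasp point (between the pads) lies 8 mm behind it; z points along the fingers, y is the line along which they close (so a half turn about z gives the same grasp; the last joint's range is limited). The gripper opens to 85 mm and grips with 20 to 120 N. Pads are 22 mm wide; open, the fingers measure 114 mm over their backs; the gripper's body (76 mm by 85 mm) begins 54 mm behind the grasp point. The pads swing forward as they close: fully open they stand 13 mm farther back than shut.
Start: joints at [1.088, 0.313, 0.046, 1.304, 0, 1.431], TCP at [0.193, 0.542, 0.242] pointing down, gripper open.
Joint ranges: [-2.76, 2.76], [-0.86, 1.69], [-1.03, 1.26], [-2.2, 2.34], [-1.47, 1.5], [-3.14, 3.14]. Speed limits (rad/s): [2.57, 2.57, 3.14, 3.14, 3.14, 3.14].

## Interface

Orientations are given as a unit quaternion [w, x, y, z].
In Python, from workcell import get_state, eyes, env gives the robot as it stands.
- The arm moves only by the shell command python3 -m inch 'ROWS' [OPENING] [FORCE]. ROWS is JSON, one flat list of numbers, 4 for each row, row after row: the shift along the tool's x, y, z in cm, then the turn about the tool's z in rad. A call has exactly 5 rows; each row shifts and turns the commanded pose from where the row before left it, along the tool's axes as they then stand; what a row does not reach is not made up. A row lasts 1/12 s, in which the tool goes at most 41.7 mm and 7.16 degrees, less where a joint would pass 70% of its speed; a pose out of reach is approached as far as the arm can. A call is refused whole if a number of a shift passes 4.17 or a number of a turn 0.125, either way. A call with a gripper value outside its range is refused whole. OPENING is the opening, from -1 (shut) to 1 (fully open), set as the call begins (- or left out, the last holds). The fingers move at their own pace and stop on an object; FORCE is the grip in N (left out, the last holds). Time passes only in rows, so rows that do not move let the fingers close, or fill a call up. It gives the time, the measured TCP pose, the force, the opening and the grip force at its end, in the units of the state.
- get_state(): the state, without advancing time (a new reading comes with each control period).
- eyes.read_camera(name): name is "side" or "top"; returns the picture (400x640x3 uint8, red, green, blue); there is no depth.
- eyes.camera_info(name): a dict with "fovy" (degrees; the focal length in pixels is half the picture's height over the tangent of half this angle, whatever the lens; pixels are square), "cx", "cy" (the principal point, pixels), "xyz" and "orientation" of the camera in the world. Camera axes: x right, y down, z forward; pixel columns grow to the right and rows downward; lengths in m; the calibration is good to about 2 mm. A picture is of the moment at which its call begins. camera_info takes no time and is no camera call.
- env.hand_in(): hands the job in; it is judged then, once.
The state is a dict: "clock": time; "joint_pos": joint angles; "qvel": joint speeds; "tau": joint torques, N m; "tcp_pos": TCP position; "orientation": TCP orientation; "wrist_force": force on the tool from outside, world axes, zero at the start; "ft_torque": the same for the moment, N m; "finger_gap": finger opening in m; "grip_force": force on a finger pad.
Only numpy, scipy, OpenCV 4.12 (cv2) and the standard library are available. Lean on these libraries where they do the work, as an engineer would, in place of code of your own. Each camera call takes 0.05 s, during which the arm holds its last target. There are 200 camera calls.

## Task

Get the microscope's sprung isolation platform floating at its mark. Take the mounting plate out of the rack, lay it flat on the bench and let go, then take it by its long sides and set it gently on the platform's black seat, centred and running lengthwise along it; then set ballast blocks gently, one by one, on the plate, standing on their bases, until the platform's pointer has sunk between the two prongs of the fork, and leave any blocks you do not need standing on the bench.

Things in the scene. Friction and masses are not known exactly. Their poses are not given: they have to be found in the camera images.
- plate: aluminium mounting plate 150 x 50 x 12 mm, 0.24 kg. Origin at its centre; x along the 150 mm length, y through the 12 mm thickness, z along the 50 mm width. At the start it stands on a long edge in the rack (z up, centre 31 mm above the bench), so only its upper 32 mm is clear of the rack. Either face may be up when it lies flat.
- rack: fixed grey plate rack on the bench: base 70 x 120 mm, 6 mm thick, with two upright walls 6 mm thick and 120 mm long along its y, rising to 24 mm above the bench, and a 14 mm slot between them in which the plate stands, length along the rack's y. Origin: centre of its underside.
- seat (a point): centre of the top face of the seat, a black rubber block 40 mm (its x) by 120 mm (its y, the lengthwise direction) and 14 mm high in the middle of the platform, an aluminium plate 110 x 160 x 8 mm. z is up. The unladen seat top is 152 mm above the bench; it sinks straight down with the platform (no tilting).
- isolator: the fixed base under the platform: a white housing 130 (x) x 190 (y) x 50 mm high, with an upright white gauge board 50 mm wide and 8 mm thick, reaching 170 mm above the bench, 130 mm from the centre towards its -y. Origin: centre of its underside; same axes as the seat.
- platform (a joint): how far the sprung platform has sunk, in m: 0 unladen, stop at 0.074. Spring 210 N/m, well damped (settles in about 1 s): the mounting plate sinks it about 11 mm, each ballast block about 14 mm more.
- pointer (a point): tip of the thin dark pointer rod (4 mm diameter) that sticks out of the platform's -y end, in front of the gauge board; it sinks with the platform, from 134 mm above the bench when unladen.
- mark (a point): the float mark: the point midway between the two horizontal steel prongs of the fork on the gauge board. The prongs' inner faces are 11.5 mm above and 11.5 mm below it, so the pointer is between the prongs within 9.5 mm of this height. The fork is fixed, at a height that differs between starts (90 to 106 mm); it takes one or two blocks.
- ballast0: one of three alike steel ballast blocks: base 60 (x) x 32 (y) x 16 mm high, with an upright round knob 16 mm in diameter from 16 to 54 mm height at its centre; 0.30 kg, give or take a tenth. Origin: centre of its underside. They fit side by side on the plate, their 60 mm across it, 46 mm apart.
- ballast1: one of three alike steel ballast blocks: base 60 (x) x 32 (y) x 16 mm high, with an upright round knob 16 mm in diameter from 16 to 54 mm height at its centre; 0.30 kg, give or take a tenth. Origin: centre of its underside. They fit side by side on the plate, their 60 mm across it, 46 mm apart.
- ballast2: one of three alike steel ballast blocks: base 60 (x) x 32 (y) x 16 mm high, with an upright round knob 16 mm in diameter from 16 to 54 mm height at its centre; 0.30 kg, give or take a tenth. Origin: centre of its underside. They fit side by side on the plate, their 60 mm across it, 46 mm apart.
- beaker: glass beaker, 66 mm in diameter, 85 mm high; a bystander, leave it alone. Origin: centre of its underside.
- slidebox: grey slide box 80 x 100 x 32 mm; a bystander, leave it alone. Origin: centre of its underside.
- dish: closed petri dish, 92 mm in diameter, 16 mm high; a bystander, leave it alone. Origin: centre of its underside.
Mind the look-alikes: they are no part of the job. There is more than one size of the plate; the one meant has the size given above.

How it is judged:
By the outcome, as a careful person would: the job done as asked, in the order asked, and still so for the second after the job is handed in, with the robot touching nothing.
It also fails if it takes over 72 s, if anything falls off the work surface, if the arm or the gripper's body presses on something with over 40 N, if the wrist force passes 120 N, or if a joint passes its speed limit or range.

## Working session

There is one attempt and no reset: what is moved stays moved. The work goes in short steps, Python scripts to look and compute and a shell command to move; the robot and the scene stay as the last step left them, time stands still between calls to the robot, and variables do not carry over. Pictures are saved under pics/ and viewed, at most 10 in all, crops included, and the job is handed in when it is done.

```bash
mkdir -p pics; python3 - <<'E'
from workcell import get_state, eyes, env
import cv2
for n in("top","side"):
    im=eyes.read_camera(n); cv2.imwrite(f"pics/{n}0.png",im[:,:,::-1]); print(eyes.camera_info(n))
print(get_state())
E
```

```text
{'fovy': 45.963157438898236, 'cx': 323.16653639097336, 'cy': 193.54900564345442, 'xyz': array([0.35053378, 0.03593996, 1.65916695]), 'orientation': array([-0.04368604,  0.70883553, -0.70251497,  0.04600474])}
{'fovy': 56.94757201154283, 'cx': 322.9754200232373, 'cy': 198.496967431494, 'xyz': array([ 0.33518414, -0.61319259,  0.77729114]), 'orientation': array([-0.38596466,  0.91192719, -0.12453397,  0.06254096])}
{'clock': 0.1, 'joint_pos': array([1.08840784e+00, 3.13931290e-01, 4.50860302e-02, 1.30361311e+00,
       5.79976110e-06, 1.43122559e+00]), 'qvel': array([-0.00236802, -0.00282971,  0.00262091, -0.00043891, -0.00019448,
        0.00039437]), 'tau': array([ 4.53287299e-03, -4.81725097e+01,  2.99244457e+01,  1.26770558e-02,
        2.69400886e-06,  2.14187179e-05]), 'tcp_pos': array([0.19306462, 0.54114576, 0.24149195]), 'orientation': array([-2.57045844e-04,  1.70570691e-01,  9.85345091e-01, -7.90272439e-04]), 'wrist_force': array([-0.38881216,  0.31952781,  0.20964352]), 'ft_torque': array([-0.02488289, -0.00756648, -0.00996995]), 'grip_force': 0.0, 'finger_gap': 0.0855291656935462}
```

View pics/top0.png

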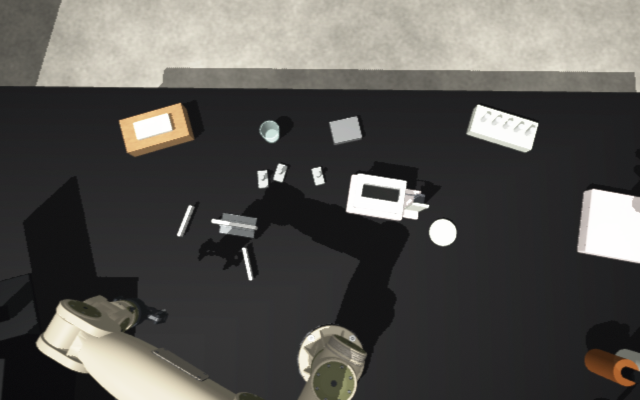

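View pics/side0.png

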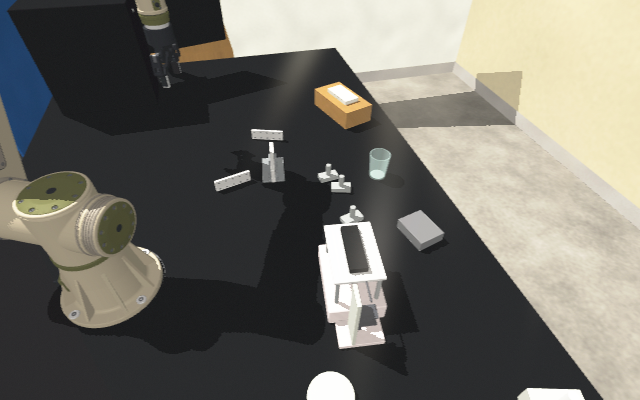

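The top view has +x up and +y left. The rack holding the plate is near (235,224), with loose look-alike plates at (187,220) and (248,263). The blocks are at (263,179), (280,172) and (318,176), the isolator near (380,196). I'll enlarge both views.

```bash
cat > h.py <<'E'
import numpy as np, cv2
from workcell import get_state, eyes, env
from scipy.spatial.transform import Rotation as R
def cam(n):
    i=eyes.camera_info(n); q=i['orientation']; f=200/np.tan(np.radians(i['fovy'])/2)
    return i,f,R.from_quat([q[1],q[2],q[3],q[0]]).as_matrix()
def px(n,u,v,z):  # pixel -> world at height z
    i,f,M=cam(n); d=M@np.array([(u-i['cx'])/f,(v-i['cy'])/f,1.]); c=i['xyz']
    return c+d*(z-c[2])/d[2]
def proj(n,p):
    i,f,M=cam(n); d=M.T@(np.array(p)-i['xyz']); return np.array([i['cx']+f*d[0]/d[2],i['cy']+f*d[1]/d[2]])
def crop(n,u0,v0,w,h,s,name):
    im=eyes.read_camera(n)[v0:v0+h,u0:u0+w,::-1]
    cv2.imwrite(f"pics/{name}.png",cv2.resize(im,None,fx=s,fy=s,interpolation=cv2.INTER_CUBIC))
E
python3 - <<'E'
from h import *
crop("top",200,150,240,100,3.33,"t1")
crop("side",200,110,200,145,4,"s1")
E
```

```text
(no output)
```

View pics/t1.png

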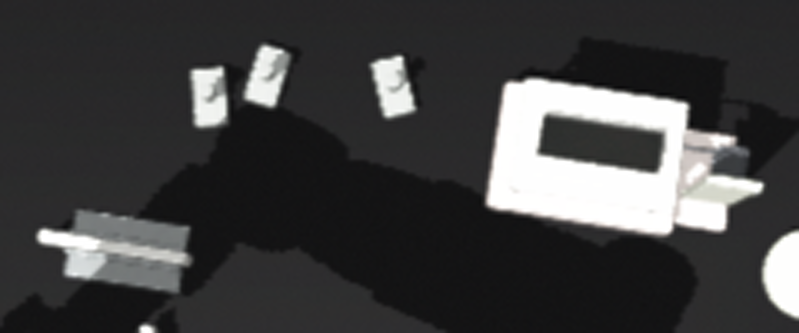

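View pics/s1.png

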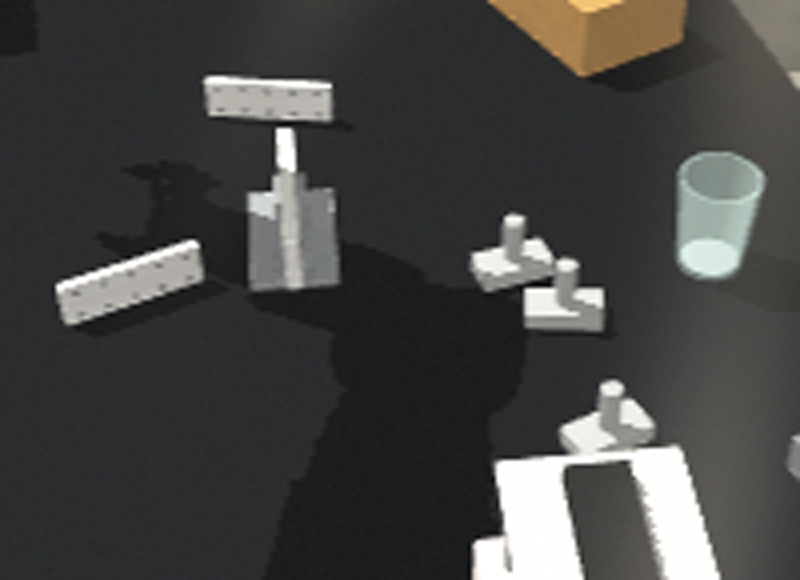

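```bash
python3 - <<'E'
from h import *
np.set_printoptions(precision=4,suppress=True)
T=lambda u,v,z: px("top",200+u/3.33,150+v/3.33,z)
S=lambda u,v,z: px("side",200+u/4,110+v/4,z)
def rep(n,pts,z):
    P=np.array([T(*p,z)[:2] for p in pts]); (c,s,a)=cv2.minAreaRect((P*1000).astype(np.float32))
    e=P[1]-P[0]; e2=P[2]-P[1]; print(n,P.mean(0),s,"edge dirs deg",np.degrees(np.arctan2(e[1],e[0])),np.degrees(np.arctan2(e2[1],e2[0])))
rep("seat",[(543,113),(665,130),(660,172),(538,155)],.152)
rep("A",[(191,69),(226,67),(229,125),(195,127)],.016)
rep("B",[(262,44),(292,52),(275,107),(245,100)],.016)
rep("C",[(370,63),(402,56),(416,110),(385,118)],.016)
a,b=T(40,237,.056),T(190,260,.056); print("plate",a,b,(a+b)/2,np.linalg.norm(a-b),np.degrees(np.arctan2(*(b-a)[1::-1])))
print("plate side near end",S(293,283,.024),"top far end",S(286,131,.056))
for q in [(514,218),(568,264),(611,387)]: print("knob",S(*q,.054))
P=np.array([S(*p,.152)[:2] for p in [(565,465),(630,462)]]);print("seat end side",P.mean(0))
s=get_state(); q=s['orientation']; print(R.from_quat([q[1],q[2],q[3],q[0]]).as_matrix())
crop("side",300,210,100,140,4.2,"g1")
E
```

```text
seat [ 0.5471 -0.1534] (119.33702087402344, 41.389930725097656) edge dirs deg -97.49491472969207 172.61024737319133
A [0.6096 0.2435] (62.535709381103516, 37.142581939697266) edge dirs deg -86.13941198427449 -175.73627544546608
B [0.633  0.1823] (33.10478973388672, 63.198646545410156) edge dirs deg -104.58546170069837 164.08325470103773
C [0.6224 0.0499] (61.133182525634766, 34.782615661621094) edge dirs deg -76.93618168003263 -165.14071257560184
plate [0.457  0.4085 0.056 ] [0.435  0.2549 0.056 ] [0.446  0.3317 0.056 ] 0.15519939368417132 -98.17747030085208
plate side near end [0.4367 0.2491 0.024 ] top far end [0.4616 0.4029 0.056 ]
knob [0.613  0.2466 0.054 ]
knob [0.6367 0.1832 0.054 ]
knob [0.6247 0.0511 0.054 ]
seat end side [ 0.5578 -0.0948]
[[-0.9418  0.3361 -0.0005]
 [ 0.3361  0.9418 -0.001 ]
 [ 0.0002 -0.0011 -1.    ]]
```

View pics/g1.png

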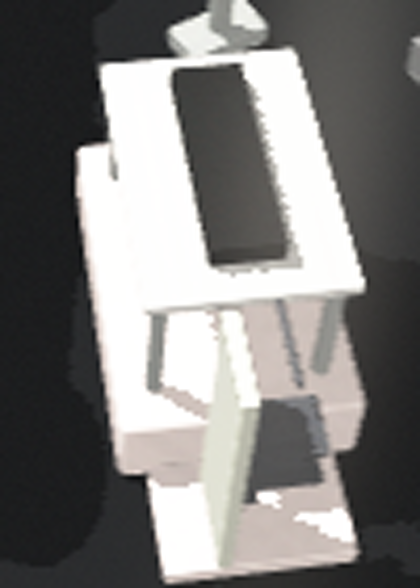

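```bash
python3 -m inch '[0,0,1,0.125, 0,0,1,0.125, 0,0,1,0.125, 0,0,1,0.125, 0,0,1,0.125]' 1 40
python3 -m inch '[0,0,1,0.125, 0,0,1,0.125, 0,0,1,0.125, 0,0,1,0.125, 0,0,1,0.125]'
python3 -m inch '[0,0,0,0.12, -2.1,3.5,0,0, -2.1,3.5,0,0, -2.1,3.5,0,0, -2.1,3.5,0,0]'
python3 -m inch '[-2.1,3.5,0,0, -2.1,3.5,0,0, -2.1,3.5,0,0, -2.1,3.5,0,0, 0,0,0,0]'
python3 -m inch '[0,0,0,0, 0,0,0,0, 0,0,0,0, 0,0,0,0, 0,0,0,0]'
```

```text
clock: 0.67
tcp_pos: [0.1932, 0.5415, 0.1917]
orientation: [0.0, 0.468, 0.884, -0.0]
wrist_force: [0.3, 0.5, 1.0]
finger_gap: 0.0853
grip_force: 0.0
clock: 1.08
tcp_pos: [0.1932, 0.5415, 0.1417]
orientation: [0.0, 0.717, 0.697, -0.0]
wrist_force: [-0.4, 0.2, 0.3]
finger_gap: 0.0855
grip_force: 0.0
clock: 1.5
tcp_pos: [0.3207, 0.4376, 0.1422]
orientation: [-0.0, 0.755, 0.656, 0.0]
wrist_force: [-0.1, 0.0, -0.0]
finger_gap: 0.0857
grip_force: 0.0
clock: 1.92
tcp_pos: [0.4526, 0.3316, 0.1424]
orientation: [0.002, 0.758, 0.652, 0.001]
wrist_force: [-0.2, -0.0, -0.0]
finger_gap: 0.0852
grip_force: 0.0
clock: 2.33
tcp_pos: [0.4456, 0.3366, 0.1424]
orientation: [-0.0, 0.755, 0.656, -0.0]
wrist_force: [0.7, -0.7, 0.1]
finger_gap: 0.0852
grip_force: 0.0
```

```bash
python3 -m inch '[0,0,3,0, 0,0,3,0, 0,0,2.2,0, 0,0,1.2,0, -0.4,0,0.8,0]' -0.2
python3 -m inch '[0,0,0,0, 0,0,0,0, 0,0,0,0, 0,0,0,0, 0,0,0,0]' -1 50
python3 -m inch '[0,0,0,0, 0,0,0,0, 0,0,0,0, 0,0,0,0, 0,0,0,0]'
```

```text
clock: 2.75
tcp_pos: [0.4444, 0.3322, 0.0384]
orientation: [-0.0, 0.755, 0.656, -0.001]
wrist_force: [0.5, -0.2, -0.4]
finger_gap: 0.0343
grip_force: 0.0
clock: 3.17
tcp_pos: [0.4475, 0.3322, 0.0415]
orientation: [0.001, 0.756, 0.655, 0.001]
wrist_force: [3.7, -0.3, -1.7]
finger_gap: 0.0116
grip_force: 51.4
clock: 3.58
tcp_pos: [0.4475, 0.3321, 0.0411]
orientation: [0.0, 0.756, 0.655, 0.001]
wrist_force: [5.8, -0.3, 1.4]
finger_gap: 0.0109
grip_force: 51.9
```

```bash
python3 -m inch '[0,0,-1,0, 0,0,-1.5,0, 0,0,-2,0, 0,0,-2,0, 0,0,0,0]'
python3 -m inch '[-3.5,0.2,0,0, -3.5,0.2,0,0, -3.5,0.2,0,0, -3.5,0.2,0,0, -3.5,0.2,0,0]'
python3 -m inch '[-3.5,0,0,0, -2.5,0,0,0, 0,0,0,0, 0,0,2,0, 0,0,2,0]'
python3 -m inch '[0,0,1.5,0, 0,0,0.6,0, 0,0,0.3,0, 0,0,0.3,0, 0,0,0,0]'
python3 -m inch '[0,0,0,0, 0,0,0,0, 0,0,0,0, 0,0,0,0, 0,0,0,0]'
python3 - <<'E'
from h import *
crop("side",200,110,200,145,4,"s2")
E
```

```text
clock: 4.0
tcp_pos: [0.4465, 0.3326, 0.1083]
orientation: [-0.0, 0.755, 0.655, 0.001]
wrist_force: [1.2, -0.0, -1.8]
finger_gap: 0.0111
grip_force: 51.3
clock: 4.42
tcp_pos: [0.4288, 0.1559, 0.1038]
orientation: [-0.001, 0.755, 0.656, -0.001]
wrist_force: [0.9, -0.7, -3.8]
finger_gap: 0.0112
grip_force: 51.1
clock: 4.83
tcp_pos: [0.4227, 0.0976, 0.0649]
orientation: [-0.0, 0.756, 0.655, 0.001]
wrist_force: [0.1, 0.2, -2.9]
finger_gap: 0.0114
grip_force: 51.1
clock: 5.25
tcp_pos: [0.4227, 0.098, 0.0381]
orientation: [-0.0, 0.755, 0.655, -0.0]
wrist_force: [0.6, 0.0, -2.6]
finger_gap: 0.011
grip_force: 50.9
clock: 5.67
tcp_pos: [0.4231, 0.0977, 0.0386]
orientation: [0.0, 0.756, 0.655, 0.0]
wrist_force: [0.1, 0.8, -1.8]
finger_gap: 0.0108
grip_force: 50.9
```

View pics/s2.png

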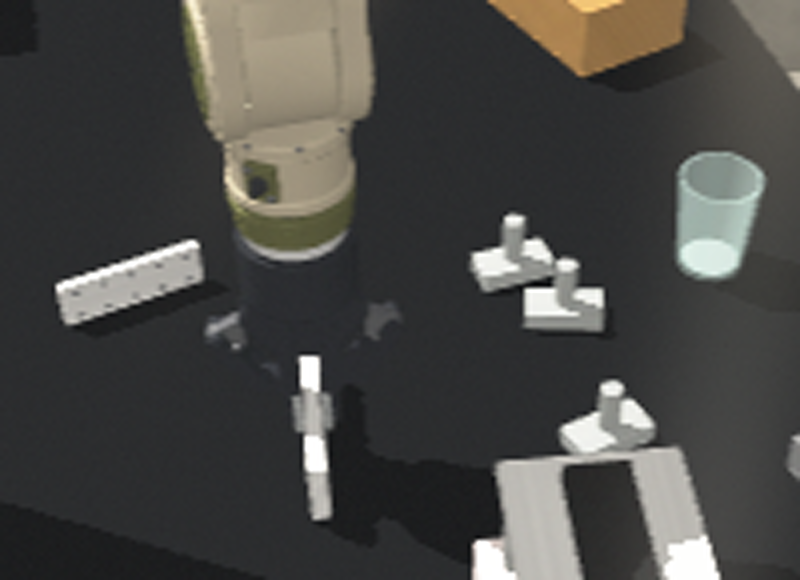

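```bash
python3 -m inch '[0,0,0.15,0, 0,0,0.15,0, 0,0,0.1,0, 0,0,0,0, 0,0,0,0]'
python3 -m inch '[0,0,0,0, 0,0,0,0, 0,0,0,0, 0,0,0,0, 0,0,0,0]' 1
python3 -m inch '[0,0,0.3,0, 0,0.7,0.3,0, 0,0.7,0.3,0, 0,0.7,0,0, 0,0.7,0,0]'
python3 -m inch '[0,0.3,0,0, 0,0.3,0,0, 0,0.2,0,0, 0,0.2,0,0, 0,0.2,0,0]'
```

```text
clock: 6.13
tcp_pos: [0.4228, 0.0977, 0.0344]
orientation: [-0.0, 0.755, 0.655, 0.0]
wrist_force: [-0.4, 0.6, 0.3]
finger_gap: 0.0115
grip_force: 51.4
clock: 6.55
tcp_pos: [0.4229, 0.0976, 0.0343]
orientation: [0.0, 0.755, 0.655, 0.0]
wrist_force: [0.1, 1.0, -0.4]
finger_gap: 0.0706
grip_force: 0.0
clock: 6.97
tcp_pos: [0.4514, 0.0935, 0.025]
orientation: [-0.0, 0.756, 0.655, 0.0]
wrist_force: [0.4, 0.7, -0.3]
finger_gap: 0.0854
grip_force: 0.0
clock: 7.38
tcp_pos: [0.4621, 0.092, 0.0252]
orientation: [-0.0, 0.755, 0.655, -0.0]
wrist_force: [-0.6, 0.2, 0.5]
finger_gap: 0.0853
grip_force: 0.2
```

```bash
python3 -m inch '[0,0.2,0,0, 0,0.2,0,0, 0,0.2,0,0, 0,0.2,0,0, 0,0.2,0,0]'
python3 -m inch '[0,0.2,0,0, 0,0.2,0,0, 0,0.1,0,0, 0,0,0,0, 0,0,0,0]'
python3 - <<'E'
from h import *
a=eyes.read_camera("side")[150:270,230:330,::-1]; b=eyes.read_camera("top")[150:270,260:360,::-1]
cv2.imwrite("pics/tip.png",cv2.resize(np.hstack([a,b]),None,fx=4,fy=4,interpolation=cv2.INTER_CUBIC))
E
```

```text
clock: 7.8
tcp_pos: [0.4725, 0.0906, 0.0253]
orientation: [0.0, 0.755, 0.655, 0.0]
wrist_force: [-0.2, 0.8, -0.1]
finger_gap: 0.0856
grip_force: 0.0
clock: 8.22
tcp_pos: [0.4772, 0.0899, 0.0252]
orientation: [-0.0, 0.755, 0.655, -0.0]
wrist_force: [-0.5, -0.1, 0.7]
finger_gap: 0.0855
grip_force: 0.0
```

View pics/tip.png

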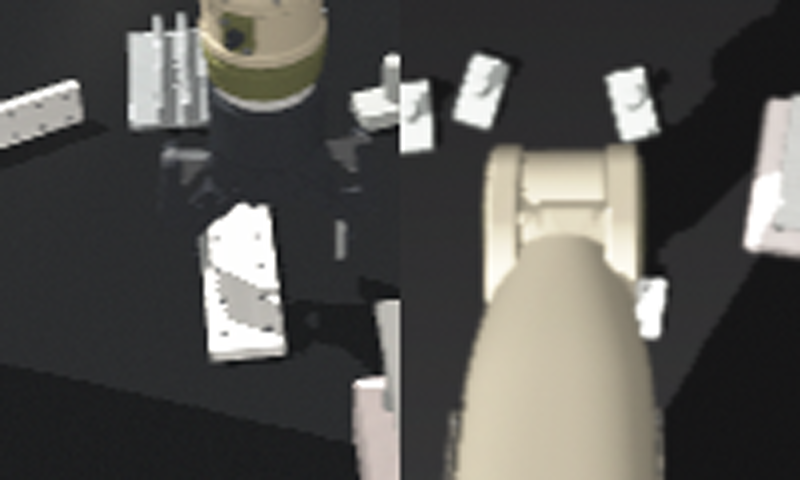

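The plate lies flat between the fingers; its near end is at crop (210,350)–(284,346) and the right far corner near (268,205).

```bash
python3 - <<'E'
from h import *
np.set_printoptions(precision=4,suppress=True)
S=lambda u,v,z: px("side",230+u/4,150+v/4,z)[:2]
a,b,c=S(210,350,.012),S(284,346,.012),S(268,205,.012)
print(a,b,c,np.linalg.norm(a-b),np.linalg.norm(c-b),np.degrees(np.arctan2(*(c-b)[::-1])))
u=(c-b)/np.linalg.norm(c-b);ctr=(a+b)/2+.075*u
p=get_state()['tcp_pos'][:2];x=np.array([.143,.99]);y=np.array([.99,-.143])
print("centre",ctr,"tool dx,dy cm",(ctr-p)@x*100,(ctr-p)@y*100)
E
```

```text
[0.4202 0.0285] [0.4689 0.019 ] [0.4893 0.1542] 0.049683462076801375 0.1366937436185891 81.42852515896038
centre [0.4557 0.0979] tool dx,dy cm 0.49237082428344153 -2.2254884432611406
```

```bash
python3 -m inch '[0.2,-0.6,0,0, 0.2,-0.8,0,0, 0.1,-0.8,0,0, 0,0,0.6,0, 0,0,0.5,0]'
python3 -m inch '[0,0,0,0, 0,0,0,0, 0,0,0,0, 0,0,0,0, 0,0,0,0]' -1 50
python3 -m inch '[0,0,0,0, 0,0,0,0, 0,0,0,0, 0,0,0,0, 0,0,0,0]'
```

```text
clock: 8.73
tcp_pos: [0.4554, 0.0982, 0.014]
orientation: [0.0, 0.755, 0.655, 0.0]
wrist_force: [0.9, 0.1, -0.8]
finger_gap: 0.0854
grip_force: 0.0
clock: 9.15
tcp_pos: [0.4565, 0.0979, 0.0146]
orientation: [0.0, 0.756, 0.655, 0.0]
wrist_force: [-1.2, 0.7, 3.7]
finger_gap: 0.0486
grip_force: 51.8
clock: 9.57
tcp_pos: [0.4564, 0.0979, 0.0146]
orientation: [0.0, 0.756, 0.655, 0.0]
wrist_force: [-1.0, 0.2, 5.9]
finger_gap: 0.0481
grip_force: 51.9
```

```bash
python3 -m inch '[0,0,-1,0, 0,0,-2.5,0, 0,0,-4,0, 0,0,-4,0, 0,0,-4,0]'
python3 -m inch '[0,0,-3.5,0, -2,1,0,0, -3,1.6,0,0, -3.2,1.7,0,0, -3.2,1.7,0,0]'
python3 -m inch '[-3.2,1.7,0,0, -3.2,1.7,0,0, -3,1.6,0,0, -2.8,1.6,0,0, 0,0,0,0]'
python3 -m inch '[0,0,0,0, 0,0,0,0, 0,0,0,0, 0,0,0,0, 0,0,0,0]'
python3 - <<'E'
from h import *
im=eyes.read_camera("side")[200:340,300:400,::-1]
a=cv2.resize(im,None,fx=4,fy=4,interpolation=cv2.INTER_CUBIC)
g=cv2.resize(im[70:140,35:85],None,fx=8,fy=8,interpolation=cv2.INTER_CUBIC)
cv2.imwrite("pics/hov.png",np.hstack([a,g]))
print(proj("side",get_state()['tcp_pos']))
E
```

```text
clock: 9.98
tcp_pos: [0.4552, 0.0978, 0.1701]
orientation: [-0.001, 0.756, 0.655, -0.001]
wrist_force: [0.6, 0.6, -2.6]
finger_gap: 0.0483
grip_force: 52.8
clock: 10.4
tcp_pos: [0.4996, -0.0244, 0.2041]
orientation: [0.0, 0.755, 0.656, 0.0]
wrist_force: [0.9, 0.5, -2.1]
finger_gap: 0.0479
grip_force: 52.8
clock: 10.82
tcp_pos: [0.5495, -0.1593, 0.203]
orientation: [0.001, 0.757, 0.653, -0.0]
wrist_force: [0.8, -0.1, -2.1]
finger_gap: 0.0483
grip_force: 52.8
clock: 11.23
tcp_pos: [0.5472, -0.1524, 0.2044]
orientation: [-0.0, 0.755, 0.656, 0.0]
wrist_force: [-0.0, 0.3, -2.3]
finger_gap: 0.0479
grip_force: 52.8
[355.42258475 230.10315446]
```

View pics/hov.png

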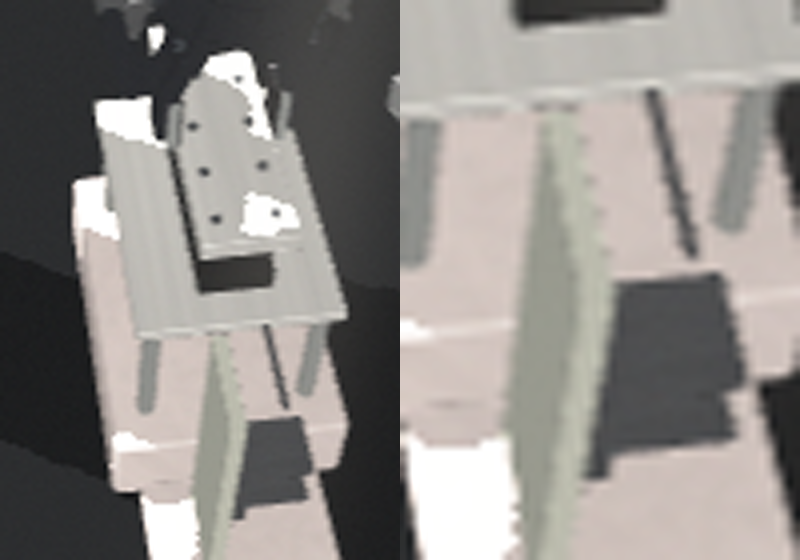

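The plate hovers lengthwise over the seat; its near end is at crop (200,243)–(302,238). The pointer tip is at zoom (693,255), and the dark prongs lie just below it, to the right of the gauge board.

```bash
python3 - <<'E'
from h import *
np.set_printoptions(precision=4,suppress=True)
p=get_state()['tcp_pos'][:2];x=np.array([.139,.990]);y=np.array([.99,-.139])
H=lambda u,v,z: px("side",300+u/4,200+v/4,z)[:2]
a=(H(201,243,.202)+H(302,238,.202))/2; b=(H(205,255,.190)+H(298,249,.190))/2
print(a,b, "near end rel TCP (x,y mm):",(a-p)@x*1000,(a-p)@y*1000,(b-p)@x*1000,(b-p)@y*1000)
s=np.array([H(197,292,.152),H(271,285,.152)]).mean(0)
print("seat near end",s,"seat ctr",s+.06*x)
G=lambda u,v,z: px("side",335+(u-400)/8,270+v/8,z)
c=np.array([.5471,-.1534])
for n,q,z in[("tip",(693,255),.134),("up outer near",(742,385),.117),("up outer near",(742,385),.105),("up outer far",(722,275),.117),("up outer far",(722,275),.105),("lo outer near",(733,440),.09),("lo outer near",(733,440),.08),("board top near",(612,283),.17),("board top far",(545,105),.17)]:
    w=G(*q,z)[:2]-c; print(n,z,"iso x,y mm",w@y*1000,w@x*1000)
im=cv2.imread("pics/top0.png"); g=im[185:215,395:435,1]
print(g[::1,::1])
E
```

```text
[ 0.5365 -0.2263] [ 0.5383 -0.2247] near end rel TCP (x,y mm): -74.52195305713352 -0.4784513213181741 -72.68217895317737 1.0708345437128577
seat near end [ 0.535  -0.2185] seat ctr [ 0.5433 -0.1591]
tip 0.134 iso x,y mm 12.138759528074457 -125.31772563203222
up outer near 0.117 iso x,y mm 19.907434179950037 -151.6741399423859
up outer near 0.105 iso x,y mm 22.920522536591832 -145.62268527183073
up outer far 0.117 iso x,y mm 22.20063236686813 -122.19153068874958
up outer far 0.105 iso x,y mm 25.255396851524218 -115.60426493807906
lo outer near 0.09 iso x,y mm 20.854426566881916 -152.13233070446782
lo outer near 0.08 iso x,y mm 23.280472020942508 -147.29422622117843
board top near 0.17 iso x,y mm -16.773426649353347 -150.0194769409381
board top far 0.17 iso x,y mm -22.635592092490988 -101.57167367121225
[[254 254 254 ...  18  21  22]
 [254 254 254 ...  19  20  19]
 [246 253 254 ...  19  19  21]
 ...
 [254 254 254 ...  43  43  44]
 [229 242 252 ...  43  44  43]
 [253 254 255 ...  43  43  44]]
```

```bash
python3 -m inch '[0,0,1.2,0, 0,0,1.2,0, 0,0,0.6,0, 0,0,0.3,0, 0,0,0.2,0]'
python3 -m inch '[0,0,0.2,0, 0,0,0.1,0, 0,0,0.1,0, 0,0,0,0, 0,0,0,0]'
python3 -m inch '[0,0,0.2,0, 0,0,0.2,0, 0,0,0.2,0, 0,0,0.2,0, 0,0,0.2,0]'
python3 -m inch '[0,0,0,0, 0,0,0,0, 0,0,0,0, 0,0,0,0, 0,0,0,0]'
```

```text
clock: 11.7
tcp_pos: [0.5473, -0.1531, 0.169]
orientation: [-0.0, 0.755, 0.655, -0.0]
wrist_force: [-0.0, -0.2, -1.8]
finger_gap: 0.0482
grip_force: 52.8
clock: 12.12
tcp_pos: [0.5477, -0.1537, 0.1656]
orientation: [0.0, 0.756, 0.655, 0.0]
wrist_force: [-0.8, -0.4, -1.5]
finger_gap: 0.048
grip_force: 52.9
clock: 12.53
tcp_pos: [0.5478, -0.1537, 0.1554]
orientation: [0.0, 0.756, 0.655, 0.0]
wrist_force: [-0.2, 0.3, 1.4]
finger_gap: 0.0482
grip_force: 53.2
clock: 12.95
tcp_pos: [0.5477, -0.1536, 0.1554]
orientation: [0.0, 0.755, 0.655, 0.0]
wrist_force: [1.0, 0.8, -0.1]
finger_gap: 0.0479
grip_force: 53.1
```

```bash
python3 -m inch '[0,0,0,0, 0,0,0,0, 0,0,0,0, 0,0,-1,0, 0,0,-2,0]' 0.7
python3 -m inch '[0,0,-3,0, 0,0,-2,0, 3,0.6,0,0, 3.1,0.7,0,0, 3.1,0.7,0,0]'
python3 -m inch '[3.1,0.7,0,0, 3,0.7,0,0, 3,0.6,0,0, 3,0.6,0,0, 0,0,0,-0.1]' 0
python3 -m inch '[0,0,0,-0.1, 0,0,0,-0.1, 0,0,0,-0.1, 0,0,0,0, 0,0,0,0]'
python3 - <<'E'
from h import *
np.set_printoptions(precision=4,suppress=True)
im=eyes.read_camera("side")[200:340,300:400,::-1]
cv2.imwrite("pics/side_plate.png",eyes.read_camera("side")[:,:,::-1])
t=eyes.read_camera("top")[170:230,340:440,::-1]; t0=cv2.imread("pics/top0.png")[170:230,340:440]
rs=lambda i,s:cv2.resize(i,None,fx=s,fy=s,interpolation=cv2.INTER_CUBIC)
a=rs(im,4); g=rs(t,4); g0=rs(t0,4)
cv2.imwrite("pics/pl.png",np.hstack([a,np.vstack([g,g0,np.zeros((80,400,3),np.uint8)])]))
E
```

```text
clock: 13.37
tcp_pos: [0.5458, -0.1528, 0.1836]
orientation: [-0.002, 0.755, 0.655, -0.001]
wrist_force: [-0.4, -0.5, -0.4]
finger_gap: 0.0725
grip_force: 0.0
clock: 13.78
tcp_pos: [0.5809, -0.065, 0.2371]
orientation: [0.001, 0.756, 0.654, 0.001]
wrist_force: [0.5, 0.3, -0.4]
finger_gap: 0.0725
grip_force: 0.0
clock: 14.2
tcp_pos: [0.6243, 0.0558, 0.2358]
orientation: [-0.0, 0.72, 0.694, 0.001]
wrist_force: [-0.4, 0.5, -0.1]
finger_gap: 0.0428
grip_force: 0.0
clock: 14.62
tcp_pos: [0.6232, 0.0508, 0.2359]
orientation: [0.0, 0.611, 0.791, 0.0]
wrist_force: [0.2, -0.5, 0.4]
finger_gap: 0.0427
grip_force: 0.0
```

View pics/pl.png

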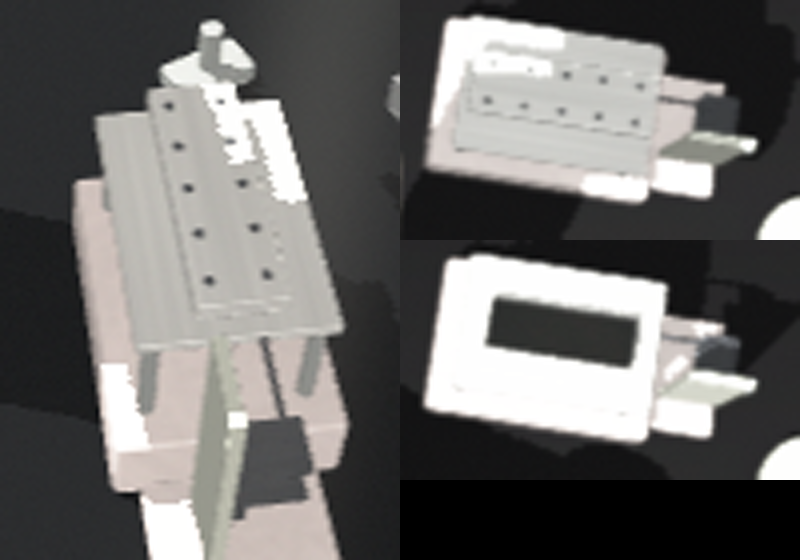

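The plate is centred lengthwise on the seat. The fork's dark upper prong is at side crop (303,418)–(312,472) and top crop (697,96)–(739,97), so I'll triangulate it.

```bash
python3 -m inch '[0,0,4,0, 0,0,4,0, 0,0,4,0, 0,0,3.5,0, 0,0,2.5,0]'
python3 -m inch '[0,0,1.4,0, 0,0,0.6,0, 0,0,0,0, 0,0,0,0, 0,0,0,0]'
python3 -m inch '[0,0,0,0, 0,0,0,0, 0,0,0,0, 0,0,0,0, 0,0,0,0]' -1 50
python3 - <<'E'
from h import *
np.set_printoptions(precision=4,suppress=True)
def tri(s,t):
    A=np.zeros((3,3));b=np.zeros(3)
    for n,(u,v) in(("side",s),("top",t)):
        i,f,M=cam(n);d=M@np.array([(u-i['cx'])/f,(v-i['cy'])/f,1]);d/=np.linalg.norm(d);P=np.eye(3)-np.outer(d,d);A+=P;b+=P@i['xyz']
    return np.linalg.solve(A,b)
S=lambda u,v:(300+u/4,200+v/4); T=lambda u,v:(340+(u-400)/4,170+v/4)
for s,t in[((303,418),(697,96)),((312,472),(739,97)),((240,414),(756,145)),((345,328),(650,200-0)),((283,417),(700,100))]: print(tri(S(*s),T(*t)))
E
```

```text
clock: 15.18
tcp_pos: [0.6212, 0.0508, 0.0519]
orientation: [-0.002, 0.611, 0.792, -0.001]
wrist_force: [-0.3, 0.5, 0.3]
finger_gap: 0.0428
grip_force: 0.0
clock: 15.6
tcp_pos: [0.6246, 0.0507, 0.037]
orientation: [0.001, 0.61, 0.792, 0.001]
wrist_force: [-0.6, -0.2, 0.5]
finger_gap: 0.0426
grip_force: 0.0
clock: 16.02
tcp_pos: [0.6244, 0.0508, 0.0369]
orientation: [0.001, 0.61, 0.792, 0.001]
wrist_force: [-0.2, 1.1, 6.4]
finger_gap: 0.0146
grip_force: 48.8
[ 0.5532 -0.2719  0.1061]
[ 0.5482 -0.3042  0.1124]
[ 0.5031 -0.3019  0.183 ]
[ 0.5149 -0.2453  0.1684]
[ 0.5456 -0.2721  0.1115]
```

```bash
python3 -m inch '[0,0,-1,0, 0,0,-2.5,0, 0,0,-4,0, 0,0,-4,0.05, 0,0,-4,0.1]'
python3 -m inch '[0,0,-3.8,0.1, 0,0,0,0.1, 0,0,0,0.04, -2.4,-0.4,0,0, -3,-0.6,0,0]'
python3 -m inch '[-3.2,-0.7,0,0, -3.2,-0.7,0,0, -3.2,-0.7,0,0, -3.2,-0.7,0,0, -3,-0.6,0,0]'
python3 -m inch '[-2.4,-0.4,0,0, 0,0,0,0, 0,0,0,0, 0,0,1,0, 0,0,0.8,0]'
python3 -m inch '[0,0,0.6,0, 0,0,0.4,0, 0,0,0,0, 0,0,0,0, 0,0,0,0]'
```

```text
clock: 16.43
tcp_pos: [0.6218, 0.0509, 0.1914]
orientation: [-0.001, 0.669, 0.743, -0.001]
wrist_force: [1.0, -0.4, -3.7]
finger_gap: 0.0145
grip_force: 49.0
clock: 16.85
tcp_pos: [0.6059, -0.0001, 0.2283]
orientation: [-0.0, 0.751, 0.66, 0.0]
wrist_force: [1.2, -1.2, -3.5]
finger_gap: 0.0145
grip_force: 49.3
clock: 17.27
tcp_pos: [0.55, -0.1547, 0.2282]
orientation: [-0.001, 0.752, 0.659, -0.0]
wrist_force: [0.2, -0.3, -3.2]
finger_gap: 0.0148
grip_force: 49.3
clock: 17.68
tcp_pos: [0.5447, -0.1759, 0.2097]
orientation: [-0.0, 0.752, 0.659, 0.0]
wrist_force: [0.6, 1.1, -3.3]
finger_gap: 0.0146
grip_force: 49.3
clock: 18.1
tcp_pos: [0.5448, -0.1765, 0.2004]
orientation: [0.0, 0.752, 0.659, 0.0]
wrist_force: [0.6, 0.5, -2.5]
finger_gap: 0.0141
grip_force: 49.3
```

```bash
python3 -m inch '[0,0,0.3,0, 0,0,0.2,0, 0,0,0.2,0, 0,0,0.2,0, 0,0,0.2,0]'
python3 -m inch '[0,0,0.2,0, 0,0,0.2,0, 0,0,0.2,0, 0,0,0.2,0, 0,0,0.2,0]'
python3 -m inch '[0,0,0.2,0, 0,0,0.1,0, 0,0,0,0, 0,0,0,0, 0,0,0,0]'
```

```text
clock: 18.52
tcp_pos: [0.5445, -0.1769, 0.1891]
orientation: [-0.0, 0.752, 0.659, 0.0]
wrist_force: [-0.3, 0.0, -2.3]
finger_gap: 0.0144
grip_force: 49.3
clock: 18.93
tcp_pos: [0.5445, -0.1768, 0.1793]
orientation: [0.0, 0.752, 0.659, 0.0]
wrist_force: [-1.1, 0.1, -0.4]
finger_gap: 0.0144
grip_force: 49.7
clock: 19.35
tcp_pos: [0.5445, -0.1769, 0.1764]
orientation: [-0.0, 0.752, 0.659, 0.0]
wrist_force: [-1.3, -0.6, -0.9]
finger_gap: 0.0142
grip_force: 49.7
```

```bash
python3 -m inch '[0,0,0.2,0, 0,0,0,0, 0,0,0,0, 0,0,0,0, 0,0,0,0]'
python3 -m inch '[0,0,0,0, 0,0,0,0, 0,0,0,0, 0,0,-1,0, 0,0,-2,0]' 0
python3 -m inch '[0,0,-3,0, 0,0,-2,0, 3.5,0,0,0, 3.5,0,0,0, 3.5,0,0,0]'
python3 -m inch '[3.5,0,0,0, 3.5,0,0,0, 3.5,0,0,0, 0,0,0,0, 0,0,0,0]'
python3 - <<'E'
from h import *
f=eyes.read_camera("side")[:,:,::-1]; cv2.imwrite("pics/side_b1.png",f)
rs=lambda i,s:cv2.resize(i,None,fx=s,fy=s,interpolation=cv2.INTER_CUBIC)
old=cv2.imread("pics/side_plate.png")
c=lambda i:rs(i[275:335,345:385],10)[:, :]
cv2.imwrite("pics/b1.png",np.hstack([c(old),c(f)]))
E
```

```text
clock: 19.77
tcp_pos: [0.5446, -0.1769, 0.1743]
orientation: [0.0, 0.752, 0.659, 0.0]
wrist_force: [-0.4, -1.3, 0.2]
finger_gap: 0.0142
grip_force: 49.6
clock: 20.18
tcp_pos: [0.5431, -0.1761, 0.2027]
orientation: [-0.002, 0.752, 0.659, -0.001]
wrist_force: [0.4, -0.9, 0.2]
finger_gap: 0.0425
grip_force: 0.0
clock: 20.6
tcp_pos: [0.5589, -0.0724, 0.2559]
orientation: [0.001, 0.753, 0.658, 0.001]
wrist_force: [0.4, 0.8, 0.2]
finger_gap: 0.0424
grip_force: 0.0
clock: 21.02
tcp_pos: [0.5723, 0.0333, 0.2551]
orientation: [0.0, 0.751, 0.66, 0.0]
wrist_force: [0.0, -0.2, -0.1]
finger_gap: 0.0427
grip_force: 0.0
```

View pics/b1.png

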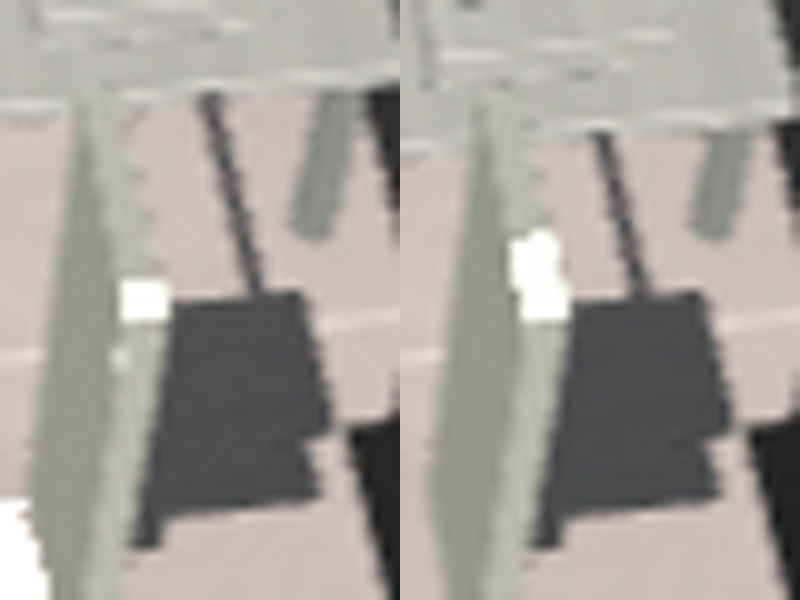

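The prong's upper far edge (zoom v≈292) now hides the pointer's end. I'll check numerically whether the tip projects inside the prong region.

```bash
python3 - <<'E'
from h import *
np.set_printoptions(precision=4,suppress=True,linewidth=200)
# tip unladen
t=px("side",335+(693-400)/8,270+255/8,.134)
for dz in(0,.0112,.0252,.039): print(dz,proj("side",t-[0,0,dz]))
for n in("side0","side_plate","side_b1"):
    g=cv2.imread(f"pics/{n}.png",0); print(n); print(g[296:328,358:382])
E
```

```text
0 [371.625 301.875]
0.0112 [371.0034 304.8542]
0.0252 [370.2448 308.4898]
0.039 [369.5163 311.9808]
side0
[[253 244 183 197 198 199 198 197 196 196 167 140 139 170 196 185 156 141 146 145 164 187 195 195]
 [253 240 190 198 199 199 198 197 196 197 195 170 132 165 195 177 149 143 146 144 173 195 195 195]
 [253 247 216 198 198 198 199 198 197 198 196 172 135 129 169 195 174 149 146 150 177 194 193 194]
 [253 253 247 198 198 198 198 198 198 199 198 176 152 145 173 195 193 189 175 183 194 194 194 194]
 [253 253 247 198 198 198 198 197 196 196 197 167 140 139 169 195 195 195 194 193 193 194 194 194]
 [253 253 237 184 198 198 196 196 195 194 195 195 158 107 160 196 196 195 195 194 195 194 195 195]
 [253 253 243 199 196 195 195 194 194 195 195 195 181 153 173 196 197 196 195 195 194 195 195 196]
 [253 253 251 229 195 195 194 193 194 194 194 195 196 195 197 197 196 195 196 195 193 195 196 196]
 [253 253 253 245 196 195 193 194 195 181 174 165 157 158 151 135 111 156 195 194 194 195 195 196]
 [253 253 253 239 120 111 102 108 123 126 126 126 127 127 127 126 127 131 168 195 195 195 196 195]
 [25
[... 7831 characters left out ...]
7  39]
 [169 120  75  76  76  77  76  77  76  76  76  76  76  76  74  74  74  74 151 192 192 154  79  40]
 [167 119  77  78  75  75  75  75  74  74  73  75  73  74  74  75  73  73 106 166 191 189 137  38]
 [154  99  75  76  75  74  74  74  74  75  74  74  74  75  76  76  75  75 112 168 192 192 143  45]
 [144  81  76  76  75  76  76  76  76  75  75  75  73  75  76  76  74  75  93 159 192 192 155  77]
 [147  83  75  76  75  76  77  77  76  77  77  76  91 104 120 133 127 146 180 193 193 193 172 110]
 [142  74  75  89 101 120 133 133 150 156 176 195 193 193 192 192 193 193 194 194 195 195 194 140]
 [119  75  75 130 177 190 191 192 193 193 195 195 194 192 193 192 192 194 195 194 195 196 196 144]]
```

```bash
python3 - <<'E'
from h import *
np.set_printoptions(linewidth=220)
f=eyes.read_camera("top")[:,:,::-1]; cv2.imwrite("pics/top_b1.png",f)
g=cv2.cvtColor(f,cv2.COLOR_BGR2GRAY); print("cols 402.. rows 186..");print(g[186:212,402:432])
for p in [(.134,),(.109,)]: pass
# predicted top-view pixels of iso points (x,y,z) rel c
c=np.array([.5471,-.1534]);Y=np.array([.1305,.9914]);X=np.array([.9914,-.1305])
for n,(a,b,z) in {"board near +x":(-18,-155,.17),"board far +x":(-18,-105,.17)}.items():
    w=np.r_[c+X*a/1e3+Y*b/1e3,z]; print(n,proj("top",w),proj("side",w))
E
```

```text
cols 402.. rows 186..
[[197 197 198 175  86  28  21  20  20  20  20  20  21  21  20  20  20  20  20  21  20  20  20  20  20  21  20  21  20  21]
 [198 198 195 167  64  22  21  20  20  20  21  20  21  20  21  19  21  20  21  20  21  20  21  20  20  20  21  21  21  19]
 [201 197 191 169  89  66  50  42  30  24  20  21  21  21  20  20  21  21  21  21  21  21  20  20  21  21  21  20  20  20]
 [192 191 191 199 201 192 153 131  96  78  68  61  50  42  30  24  24  21  20  20  20  21  21  20  19  20  21  21  21  21]
 [199 195 188 199 206 206 200 198 197 199 196 181 152 131  99  80  75  70  60  30  20  20  20  20  20  20  20  21  20  20]
 [202 199 194 197 205 208 208 207 207 208 208 206 201 197 194 194 198 200 176  69  23  21  21  21  21  20  20  21  21  20]
 [204 201 192 191 204 207 208 208 208 207 207 208 207 202 198 200 203 205 173  68  24  20  20  21  20  20  21  20  20  20]
 [205 204 193 188 202 207 208 208 207 206 206 205 201 175 127 130 153 166 135  51  25  24  22  20  19  19  20  20  20  20]
 [215 207 152 150 174 195 199 200 201 202 203 193 158 113  82  75  80  86  78  61  50  45  33 
[... 1559 characters left out ...]
137 137 137 137 136 135 137 141 157 181 192 215 224 140  43  20  20]
 [202 193 173 139 136 137 136 137 137 136 137 137 136 136 136 137 137 136 137 136 135 131 117  91  92  87  49  24  21  21]
 [197 192 187 162 155 147 144 143 141 139 137 137 137 137 137 137 138 136 135 130 113  77  48  34  30  25  22  20  21  21]
 [205 204 204 201 201 196 188 182 168 159 155 147 146 144 142 138 134 130 114  77  49  31  23  21  21  21  20  20  20  20]
 [203 206 206 206 206 206 206 204 202 201 201 200 195 187 176 147 110  76  48  31  23  21  21  20  20  20  20  20  20  20]]
board near +x [429.02872364 204.37177808] [362.15770131 307.86889253]
board far +x [413.40203249 202.18801949] [356.33275463 284.38595801]
```

```bash
python3 - <<'E'
from h import *
np.set_printoptions(precision=4,suppress=True)
def tri(s,t):
    A=np.zeros((3,3));b=np.zeros(3)
    for n,(u,v) in(("side",s),("top",t)):
        i,f,M=cam(n);d=M@np.array([(u-i['cx'])/f,(v-i['cy'])/f,1]);d/=np.linalg.norm(d);P=np.eye(3)-np.outer(d,d);A+=P;b+=P@i['xyz']
    return np.linalg.solve(A,b)
print("board(.170)",tri((361.5,305.4),(428.6,203.3)))
print("platform corner(.138)",tri((386.2,279.3),(406.7,181.2)))
print("prong far",tri((374.7,304),(414.8,193.1)),"near",tri((378,317.7),(424.6,193.9)))
E
python3 - <<'E'
import cv2
import numpy as np
np.set_printoptions(linewidth=200)
print("side0 platform corner rows274 cols378");print(cv2.imread("pics/side0.png",0)[272:286,378:392])
print("top0 rows177 cols400");print(cv2.imread("pics/top0.png",0)[176:188,400:412])
E
```

```text
board(.170) [ 0.5103 -0.302   0.174 ]
platform corner(.138) [ 0.5881 -0.2407  0.1375]
prong far [ 0.5533 -0.2723  0.1091] near [ 0.549  -0.3037  0.1122]
side0 platform corner rows274 cols378
[[253 253 253 253 253 253 234 108  66  63  61  59  58  55]
 [253 253 253 253 253 253 253 219  64  62  61  60  57  55]
 [253 253 253 253 253 253 253 233  79  64  61  59  57  55]
 [253 252 253 253 253 253 253 233 101  62  60  59  57  55]
 [253 253 253 253 253 253 253 253 228  61  60  57  55  52]
 [253 253 253 253 253 253 253 253 228  62  59  57  56  53]
 [252 252 250 248 248 244 240 240 191  70  58  59  54  52]
 [213 201 192 187 188 188 187 185 139  60  58  57  54  52]
 [195 187 175 169 138 107  92  73  61  60  58  56  53  52]
 [140 146 147 131  94  65  64  63  61  59  58  55  53  51]
 [143 147 147 122  82  65  64  62  60  59  56  54  52  51]
 [145 147 145 115  72  65  63  62  59  59  56  54  52  49]
 [145 147 145 111  67  64  63  62  58  59  55  53  51  50]
 [146 146 151 120  64  64  62  60  59  56  55  53  51  50]]
top0 rows177 cols400
[[ 19  20  19  18  20  20  20  19  19  20  19  20]
 [ 20  20  20  19  19  19  19  19  19  19  19  19]
 [ 20  20  20  20  20  19  20  20  19  20  19  18]
 [105  73  55  32  23  20  20  19  19  19  20  20]
 [250 226 190 139 124  99  48  23  19  20  20  19]
 [254 253 252 253 253 245 151  42  19  19  20  19]
 [254 254 254 254 253 249 180  53  19  19  20  20]
 [253 254 254 254 253 246 136  35  20  20  20  21]
 [253 253 253 253 253 249 138  36  19  19  20  19]
 [254 253 253 253 253 247 129  33  19  20  21  19]
 [254 254 254 254 253 246 108  23  20  20  20  19]
 [253 254 254 254 254 247 102  22  20  19  20  19]]
```

```bash
python3 -m inch '[3.1,0.85,0,0, 3.1,0.85,0,0, 3.1,0.85,0,0, 3.1,0.85,0,0, 3.2,0.85,0,0]'
python3 -m inch '[0,0,0,0.075, 0,0,0,0.07, 0,0,4,0, 0,0,4,0, 0,0,4,0]'
python3 -m inch '[0,0,4,0, 0,0,3,0, 0,0,1.8,0, 0,0,1,0, 0,0,0,0]'
python3 -m inch '[0,0,0,0, 0,0,0,0, 0,0,0,0, 0,0,0,0, 0,0,0,0]' -1 50
```

```text
clock: 21.53
tcp_pos: [0.6358, 0.1795, 0.2547]
orientation: [0.0, 0.753, 0.658, 0.0]
wrist_force: [1.1, -0.6, 0.4]
finger_gap: 0.0425
grip_force: 0.0
clock: 21.95
tcp_pos: [0.6361, 0.1786, 0.1342]
orientation: [0.001, 0.799, 0.602, 0.001]
wrist_force: [1.3, 0.3, -1.3]
finger_gap: 0.0427
grip_force: 0.0
clock: 22.37
tcp_pos: [0.6335, 0.1785, 0.0337]
orientation: [-0.001, 0.799, 0.602, -0.002]
wrist_force: [-0.2, -0.6, -0.2]
finger_gap: 0.0431
grip_force: 0.0
clock: 22.78
tcp_pos: [0.6366, 0.1803, 0.0386]
orientation: [0.001, 0.798, 0.603, 0.002]
wrist_force: [-0.2, -2.0, 7.3]
finger_gap: 0.0143
grip_force: 49.6
```

```bash
python3 -m inch '[0,0,-1,0, 0,0,-2.5,0, 0,0,-4,0, 0,0,-4,0, 0,0,-4,-0.075]'
python3 -m inch '[0,0,-4,-0.07, 0,0,0,0, -2.4,-0.3,0,0, -3.6,-0.5,0,0, -3.8,-0.55,0,0]'
python3 -m inch '[-3.8,-0.55,0,0, -3.8,-0.55,0,0, -3.8,-0.55,0,0, -3.6,-0.5,0,0, -3.3,-0.45,0,0]'
python3 -m inch '[-2.4,-0.3,0,0, -1.6,-0.2,0,0, 0,0,0,0, 0,0,0,0, 0,0,0,0]'
```

```text
clock: 23.2
tcp_pos: [0.6336, 0.1806, 0.1926]
orientation: [-0.001, 0.774, 0.633, -0.001]
wrist_force: [2.4, 0.2, -2.2]
finger_gap: 0.0147
grip_force: 49.0
clock: 23.62
tcp_pos: [0.6078, 0.0855, 0.2312]
orientation: [-0.0, 0.751, 0.66, 0.0]
wrist_force: [0.9, -1.9, -3.2]
finger_gap: 0.0143
grip_force: 49.3
clock: 24.03
tcp_pos: [0.5573, -0.0944, 0.2313]
orientation: [-0.0, 0.752, 0.659, -0.0]
wrist_force: [-0.6, -0.0, -2.3]
finger_gap: 0.0142
grip_force: 49.3
clock: 24.45
tcp_pos: [0.5483, -0.1313, 0.2312]
orientation: [-0.0, 0.752, 0.659, 0.0]
wrist_force: [0.4, 0.0, -3.0]
finger_gap: 0.0142
grip_force: 49.3
```

```bash
python3 -m inch '[0,0.2,1.2,0, 0,0,1.2,0, 0,0,1,0, 0,0,0.7,0, 0,0,0.5,0]'
python3 -m inch '[0,0,0.3,0, 0,0,0.2,0, 0,0,0.2,0, 0,0,0.2,0, 0,0,0.2,0]'
python3 -m inch '[0,0,0.2,0, 0,0,0.2,0, 0,0,0.2,0, 0,0,0.2,0, 0,0,0.2,0]'
python3 -m inch '[0,0,0.2,0, 0,0,0.1,0, 0,0,0,0, 0,0,0,0, 0,0,0,0]'
```

```text
clock: 24.87
tcp_pos: [0.5501, -0.1311, 0.1841]
orientation: [-0.001, 0.752, 0.659, -0.0]
wrist_force: [-0.2, 0.0, -2.7]
finger_gap: 0.0143
grip_force: 49.3
clock: 25.28
tcp_pos: [0.5508, -0.1324, 0.1747]
orientation: [0.0, 0.752, 0.659, 0.0]
wrist_force: [-0.4, -0.6, -1.9]
finger_gap: 0.0144
grip_force: 49.6
clock: 25.7
tcp_pos: [0.5508, -0.1324, 0.1645]
orientation: [0.0, 0.752, 0.659, 0.0]
wrist_force: [-0.6, -0.3, 0.1]
finger_gap: 0.0142
grip_force: 49.6
clock: 26.12
tcp_pos: [0.5507, -0.1324, 0.1615]
orientation: [0.0, 0.752, 0.659, 0.0]
wrist_force: [0.3, -0.3, 1.1]
finger_gap: 0.0142
grip_force: 49.6
```

```bash
python3 -m inch '[0,0,0,0, 0,0,0,0, 0,0,0,0, 0,0,-1,0, 0,0,-2,0]' 0
python3 -m inch '[0,0,-3,0, 0,0,-2,0, 0,0,-2,0, 3.5,0,0,0, 3.5,0,0,0]'
python3 -m inch '[3.5,0,0,0, 3.5,0,0,0, 3.5,0,0,0, 3.5,0,0,0, 3,0,0,0]'
python3 -m inch '[0,0,0,0, 0,0,0,0, 0,0,0,0, 0,0,0,0, 0,0,0,0]'
python3 - <<'E'
from h import *
np.set_printoptions(linewidth=200,precision=4,suppress=True)
f=eyes.read_camera("side")[:,:,::-1];cv2.imwrite("pics/side_b2.png",f)
ims={n:cv2.imread(f"pics/{n}.png",0) for n in("side0","side_plate","side_b1","side_b2")}
# platform right near corner: bottom-most row of the bright platform edge, along col 384
for n,g in ims.items(): print(n,"col384",g[276:300,384],"col 376",g[276:300,376])
g=ims["side_b2"]
print("rod",g[290:308,362:376])
c=np.array([.5477,-.1536])
for b in(c+[-.0032,-.0228],c+[.0032,.0228]):
    for z in(.125,.1788): print("block z",z,proj("side",np.r_[b,z]))
print(g[228:276:2,334:372])
E
```

```text
clock: 26.53
tcp_pos: [0.5487, -0.1315, 0.1896]
orientation: [-0.002, 0.752, 0.659, -0.001]
wrist_force: [-0.2, -0.2, -0.8]
finger_gap: 0.0425
grip_force: 0.0
clock: 26.95
tcp_pos: [0.5607, -0.0638, 0.2639]
orientation: [0.002, 0.754, 0.657, 0.001]
wrist_force: [-0.5, 1.1, -1.1]
finger_gap: 0.0431
grip_force: 0.0
clock: 27.37
tcp_pos: [0.5819, 0.108, 0.2622]
orientation: [0.0, 0.752, 0.659, 0.0]
wrist_force: [1.3, -0.4, 0.1]
finger_gap: 0.0428
grip_force: 0.0
clock: 27.78
tcp_pos: [0.582, 0.1044, 0.2615]
orientation: [0.0, 0.753, 0.658, 0.0]
wrist_force: [-0.4, 0.1, -0.3]
finger_gap: 0.0427
grip_force: 0.0
side0 col384 [253 253 240 187  92  64  64  63  63  62  61  61  61  60  62  61  58  59  82  86 142 140 153 171] col 376 [253 253 253 235 189 170 186 170 171 167 156 157 141 143 140 141 142 144 145 146 146 146 146 175]
side_plate col384 [135 149 149 181 184 203 188 107  49  49  47  48  48  47  50  49  48  47  76  80 140 138 152 170] col 376 [182 182 181 181 183 180 206 188 163 162 152 153 135 139 134 137 138 140 142 142 142 143 143 174]
side_b1 col384 [ 51  51  50  50  69  82 143 135
[... 4616 characters left out ...]
48 146 145 145 145 145 144 144 144 144 144 143 143 142 142 143 142 141 167 182]
 [186 188 190 190 186 186 188 190 160 134 144 143 143 144 143 144 144 143 143 144 144 144 144 152 159 159 161 159 150 150 149 168 184 180 181 183 183 184]
 [185 186 190 189 187 185 186 190 183 162 154 157 175 189 185 186 188 185 183 183 182 180 182 182 182 183 186 185 183 181 182 182 183 184 185 184 182 184]
 [186 186 189 190 187 185 185 187 189 187 170 176 193 190 186 185 187 186 185 184 182 181 182 181 181 181 186 187 184 182 182 183 183 183 180 182 182 183]
 [186 186 187 189 188 185 184 185 189 189 177 168 182 192 188 185 187 187 185 184 183 182 180 181 181 181 184 187 186 183 183 183 182 183 186 187 184 182]]
```

```bash
python3 -c "
from workcell import env
print(env.hand_in())"
```

```text
the job is handed in; nothing more can be done
None
```

I handed the job in at about 28 s: the plate is flat and centred on the seat with two blocks standing on it, and the third block is still on the bench. I calculated the pointer at about 95 mm and triangulated the mark at about 93 mm (±4 mm); the tip was hidden behind the upper prong, so I could not see it between the prongs.

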